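Park the index plunger and slide the board under the probes

ROBOT

A 6-joint arm with a two-finger parallel gripper is mounted at the origin on the work surface. World frame = base frame: x ahead of the robot, y to its left, z up, the work surface at z = 0. Lengths are in m, angles in rad, forces in N, time in s.
With the tool pointing down it reaches from about 0.425 to 0.95 m from the base axis. Payload 3.5 kg.
Tool frame: the origin (TCP) lies midway between the tips of the shut fingers; the grasp point (between the pads) lies 19 mm behind it; z points along the fingers, y is the direction in which the jaws open and shut (so a half turn about z gives the same grasp; the last joint's range is limited). The gripper opens to 85 mm and grips with 20 to 120 N. Pads are 22 mm wide; open, the fingers measure 114 mm over their backs; the gripper's body (76 mm by 85 mm) begins 54 mm behind the grasp point. The pads swing forward as they close: fully open they stand 13 mm farther back than shut.
Start: joints at [1.028, 0.286, 1.577, -0, 1.279, -0.15], TCP at [0.258, 0.624, 0.231] pointing down, gripper open.
Joint ranges: [-2.77, 2.77], [-0.9, 2.22], [0.21, 2.48], [-1.53, 4.67], [0.24, 2.81], [-2.84, 2.84]. Speed limits (rad/s): [2.79, 2.79, 3.14, 3.14, 3.14, 3.14].

INTERFACE

Orientations are given as a unit quaternion [x, y, z, w].
In Python, from plant import ctrl gives the robot as it stands.
- The arm moves only by the tool apply_moves, never from a script. Its argument "moves" is a list that holds one entry, the list of rows, each a list of 7 numbers: the shift along the tool's x, y, z in m, then the turn, a rotation vector about the tool's x, y, z in degrees, then the gripper's target within -1 to 1 (shut at 1, half-way at 0, fully open at -1). In form: [[[tx, ty, tz, ax, ay, az, hand], ...]]. A call has 1 to 12 rows; each row shifts and turns the pose as measured when the row begins, along the tool's axes as they then stand; what a row does not reach is not made up. A row lasts 1/10 s, in which the tool goes at most 50 mm and 8.59 degrees, less where a joint would pass 70% of its speed; a pose out of reach is approached as far as the arm can. A call with a gripper value outside its range is refused whole. The fingers move at their own pace and stop on an object; "force" is the grip in N (left out, the last holds). Time passes only in rows, so rows that do not move let the fingers close. It gives the time, the measured TCP pose, the force and the opening at its end, in the units of the state.
- ctrl.get_state(): the state, without advancing time (a new reading comes with each control period).
- ctrl.read_camera(name): name is "side" or "top" or "wrist"; returns the picture (400x640x3 uint8, red, green, blue); there is no depth.
- ctrl.get_calibration(name): a dict with "camera_matrix" (3x3 intrinsics, pixels), "cam_to_world" (4x4, takes a point from camera to world coordinates). Camera axes: x right, y up, looking along -z (the intrinsics and any distortion apply to the point x, -y, -z); pixel columns grow to the right and rows downward; lengths in m; the calibration is good to about 2 mm. A picture is of the moment at which its call begins: read the wrist's pose just before it. get_calibration takes no time and is no camera call; for the wrist camera it gives the pose at the moment of the call.
- ctrl.sign_off(): hands the job in, once; it reports no verdict.
The state is a dict: "time": time; "qpos": joint angles; "dq": joint speeds; "joint_efforts": joint torques, N m; "eef_pos": TCP position; "tcp_rot": TCP orientation; "contact_force": force on the tool from outside, world axes, zero at the start; "wrist_torque": the same for the moment, N m; "opening": opening from 0.0 (shut) to 1.0 (fully open).
Only numpy, scipy, OpenCV 4.12 (cv2) and the standard library are available. Lean on these libraries where they do the work, as an engineer would, in place of code of your own. Each camera call takes 0.05 s, during which the arm holds its last target. There are 200 camera calls.

TASK

Unlock the test jig's board carrier: pull up the sprung bar knob of its index plunger and turn it counter-clockwise until it drops into its rest notch, so that it stays retracted when let go, without forcing it against its collar. Then slide the carrier by its post to the left, gently, all the way to its end stop under the probe bridge, with the plunger still parked, and leave the other things on the bench where they are.

Things in the scene. Friction and masses are not known exactly. Their poses are not given: they have to be found in the camera images.
- jig: Board-test jig: aluminium base plate 220 (x) x 340 (y) x 12 mm on the bench. Origin: centre of its underside; +x away from the robot, +y to its left at yaw 0. Index plunger on a bracket at the front right, its vertical axis at local x -0.065, y -0.085. A black probe bridge, top 102 mm above the bench, crosses local y 0.065 to 0.125. The board carrier slides along y.
- knob_grip (a point): Grip point of the plunger's black bar knob, on the plunger's vertical axis; rises and turns with it. Bar 50 mm long (this point's x), 14 mm thick (its y), 28 mm high: the point is 12 mm below its flat top, 16 mm above its underside, 93 mm above the bench at home. The collar below (67 mm across) ends 23 mm below the point at home. Nothing taller within 100 mm.
- knob: The bar knob with its steel cross pin (4 mm thick, 60 mm from end to end, parallel to the bar, 31 mm below the grip point). Origin: on the plunger's axis at the cross pin, 62 mm above the bench at home; x along the bar. A rod 8 mm thick below it locks the carrier. Lifting takes 8 N at first, 13 N at 10 mm (spring, damped). Set down on the collar, the spring no longer pulls at the grip.
- collar: Steel collar round the plunger's axis; origin on the axis, 54 mm above the bench, axes as the jig's. Knob origin above it: 8 mm at home, 18 on the collar's flat land, 15 in the rest notch; hard stop at 22. Home: the cross pin lies along x in a deep slot, 2 degrees of play. Raised 10 mm it clears the slot; turned over 15 degrees it can be set down and slides on the land.
- carriage_slide (a joint): Travel of the board carrier along the jig's +y (to the left), m. 0 = locked at the right; 0.085 = against the left end stop. About 4 N of friction; it stays where it is left.
- post_mid (a point): A point on the axis of the carrier's upright steel pull post, a plain cylinder 16 mm in diameter. The point is 20 mm below the post's flat top and 26 mm above the carrier's plate; 58 mm above the bench. The post is 95 mm behind (jig +x) and 45 mm to the right of (jig -y) the plunger at the start, and moves with the carrier. Push or pull it along the jig's +y.
- rest_ring_mid (a point): Centre of the dark ring on the collar with the rest notch (upright sides, 3 mm below the land, 2 degrees of play; as the pin comes over it the spring pulls at the grip again). The ring is set by hand: the notch lies anywhere from 49 to 83 degrees counter-clockwise (from above) of the home direction: not measured (the point keeps the collar's axes).
- spool: Bystander: empty metal solder reel, a ring 56 mm across and 35 mm high. Origin: centre of its underside.
- driver: Bystander: screwdriver 160 mm long. Origin: under the middle of its length.
- parts_tray: Bystander: grey divided parts tray 90 x 120 x 30 mm. Origin: centre of its underside.
- meter: Bystander: hand multimeter 150 x 75 x 34 mm. Origin: centre of its underside.
- flux_jar: Bystander: small closed jar, 44 mm across and 45 mm high. Origin: centre of its underside.
- heatsink: Bystander: finned heat sink 36 x 30 x 23 mm, standing on the jig's base plate. Origin: centre of its underside.
- screw_cup: Bystander: small metal cup, 48 mm across and 30 mm high. Origin: centre of its underside.
- carriage: The board carrier: aluminium plate 110 x 150 x 10 mm, its underside 22 mm above the bench, with a green circuit board on it, a 42 mm wide tongue at the front with the hole for the plunger's rod, and an upright post. Origin: underside, 65 mm behind the hole.

How it is judged:
By the outcome, as a careful person would: the job done as asked, in the order asked, and still so for the second after the job is handed in, with the robot touching nothing.
It also fails if it takes over 64 s, if anything falls off the work surface, if the arm or the gripper's body presses on something with over 40 N, if the wrist force passes 120 N, or if a joint passes its speed limit or range.

## Working session

There is one attempt and no reset: what is moved stays moved. The work goes in short steps, Python scripts to look and compute and a tool call to move; the robot and the scene stay as the last step left them, time stands still between calls to the robot, and variables do not carry over. Pictures are saved under pics/ and viewed, about 8 in all and at most 12, crops included, and the job is handed in when it is done.

Besides the shell and the picture viewer there is one more tool, called after "Request:" as name(argument=value, ...), one argument or row to a line, values as JSON. apply_moves: Moves the arm, as the interface text tells. Its arguments: {"type":"object","properties":{"moves":{"type":"array","items":{"type":"array","items":{"type":"array","items":{"type":"number"}}}},"force":{"type":"number"}},"required":["moves"]}

```bash
mkdir -p pics
cat > h.py <<'E'
import numpy as np, cv2
from plant import ctrl
from scipy.spatial.transform import Rotation as R
def snap(n,f):
    c=ctrl.get_calibration(n); im=ctrl.read_camera(n); cv2.imwrite('pics/'+f+'.png',im[:,:,::-1]); np.savez('pics/'+f,K=c['camera_matrix'],T=c['cam_to_world']); return im
def ray(f,u,v,z):
    d=np.load('pics/'+f+'.npz');K,T=d['K'],d['T']
    q=np.linalg.inv(K)@[u,v,1]; w=T[:3,:3]@[q[0],-q[1],-q[2]]; o=T[:3,3]
    return o+w*(z-o[2])/w[2]
def proj(f,p):
    d=np.load('pics/'+f+'.npz');K,T=d['K'],d['T']
    q=T[:3,:3].T@(np.array(p)-T[:3,3]); q=K@[q[0],-q[1],-q[2]]; return q[:2]/q[2]
def st():
    s=ctrl.get_state(); print(s['time'],np.round(s['eef_pos'],4),np.round(s['tcp_rot'],4),np.round(s['contact_force'],1),s['opening'],np.round(s['qpos'],3)); return s
E
python3 - <<'E'
from h import *
st()
for n in ('top','side'):
    snap(n,n+'0'); print(ctrl.get_calibration(n))
a=cv2.imread('pics/top0.png');b=cv2.imread('pics/side0.png')
cv2.imwrite('pics/a.png',cv2.resize(a,(800,500)))
E
```

```text
0.0 [0.258  0.623  0.2299] [ 1.952e-01  9.808e-01 -1.100e-03 -4.000e-04] [ 0.4  0.2 -0.1] 1.0000287601898354 [ 1.028  0.287  1.578  0.     1.279 -0.15 ]
{'camera_matrix': array([[462.9365985 ,   0.        , 318.75843695],
       [  0.        , 462.9365985 , 203.90979026],
       [  0.        ,   0.        ,   1.        ]]), 'cam_to_world': array([[-0.0097406 ,  0.99828442, -0.05773502,  0.47095955],
       [-0.99994681, -0.00952852,  0.00394752,  0.10308508],
       [ 0.00339062,  0.0577704 ,  0.99832414,  1.26981768],
       [ 0.        ,  0.        ,  0.        ,  1.        ]])}
{'camera_matrix': array([[375.96160227,   0.        , 321.18405107],
       [  0.        , 375.96160227, 206.1412084 ],
       [  0.        ,   0.        ,   1.        ]]), 'cam_to_world': array([[ 0.78783819,  0.46934034, -0.39878646,  0.13917129],
       [-0.61587734,  0.5977812 , -0.51317905, -0.39014245],
       [-0.00246858,  0.6499056 ,  0.76001093,  0.84418413],
       [ 0.        ,  0.        ,  0.        ,  1.        ]])}
```

View pics/top0.png

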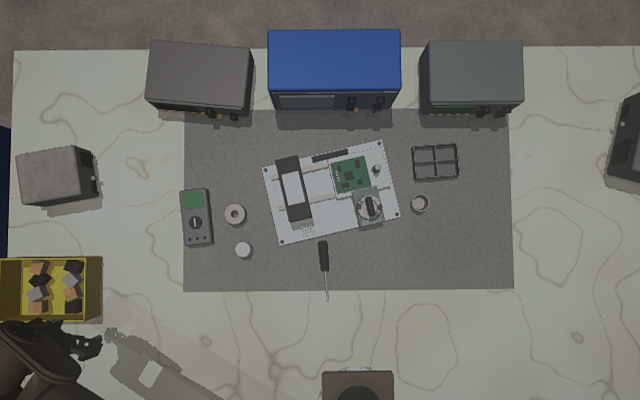

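View pics/side0.png

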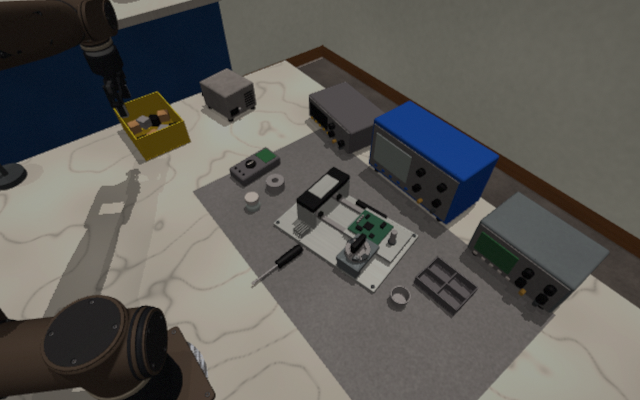

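The top view shows the jig turned about 14° with base-plate corners near (262,168), (381,139), (400,216) and (280,246). The knob is at (369,207) and the post at (376,171). I'll enlarge for accuracy.

Run:
```python
from h import *
a=cv2.imread('pics/top0.png')[130:256,250:410]
cv2.imwrite('pics/a.png',cv2.resize(a,(800,630),interpolation=cv2.INTER_CUBIC)[:600])
c=[ray('top0',u,v,.012)[:2] for u,v in [(262,168),(381,139),(400,216),(280,246)]]
c=np.array(c);print(c,c.mean(0))
e=[c[0]-c[1],c[3]-c[2]]
for x in e: print(np.linalg.norm(x),np.degrees(np.arctan2(-x[0],x[1])))
e=[c[1]-c[2],c[0]-c[3]]
for x in e: print(np.linalg.norm(x),np.degrees(np.arctan2(x[1],x[0])))
print(ray('top0',369,206,.105),ray('top0',376,169,.078))
```

```text
[[ 0.64347327  0.25225336]
 [ 0.72054615 -0.07448137]
 [ 0.50866507 -0.12246398]
 [ 0.43059664  0.20412212]] [0.57582028 0.06485753]
0.3357019761585909 13.272770352466802
0.33578736917302615 13.443928153438625
0.217246230829478 12.759983987030353
0.21825003943729837 12.740317266976977
[ 0.53183725 -0.02810542  0.105     ] [ 0.62907392 -0.050828    0.078     ]
```

View pics/a.png

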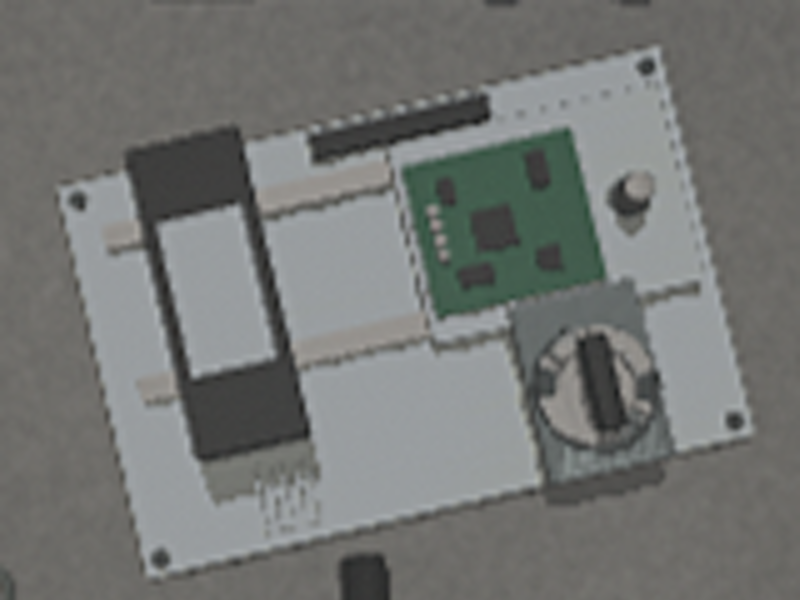

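Request:
apply_moves(
  moves=[
    [[-0.033, -0.033, 0, 0, 0, 0, -1], [-0.033, -0.033, 0, 0, 0, 0, -1], [-0.033, -0.033, 0, 0, 0, 0, -1], [-0.033, -0.033, 0, 0, 0, 0, -1], [-0.033, -0.033, 0, 0, 0, 0, -1], [-0.033, -0.033, 0, 0, 0, 0, -1], [-0.033, -0.033, 0, 0, 0, 0, -1], [-0.033, -0.033, 0, 0, 0, 0, -1], [-0.033, -0.033, 0, 0, 0, 0, -1], [-0.033, -0.033, 0, 0, 0, 0, -1], [-0.033, -0.033, 0, 0, 0, 0, -1], [-0.033, -0.033, 0, 0, 0, 0, -1]],
  ],
)

```text
time: 1.3
eef_pos: [0.475, 0.0903, 0.224]
tcp_rot: [0.189, 0.982, -0.004, -0.003]
contact_force: [0.7, 0.2, 0.2]
opening: 1.001
```

Request:
apply_moves(
  moves=[
    [[0, 0, 0, 0, 0, 8.5, -1], [0, 0, 0, 0, 0, 8.5, -1], [0, 0, 0, 0, 0, 8.5, -1], [0, 0, 0, 0, 0, 8.5, -1], [0, 0, 0, 0, 0, 8.5, -1], [0, 0, 0, 0, 0, 8.5, -1], [0, 0, 0, 0, 0, 8.5, -1], [0, 0, 0, 0, 0, 8.5, -1], [0, 0, 0, 0, 0, 8.5, -1], [0, 0, 0, 0, 0, 8.5, -1], [0, 0, 0, 0, 0, 8.5, -1], [0, 0, 0, 0, 0, 8.5, -1]],
  ],
)

```text
time: 2.5
eef_pos: [0.4729, 0.0822, 0.2177]
tcp_rot: [0.888, 0.46, -0.01, -0.001]
contact_force: [-0.0, -0.2, 0.5]
opening: 0.998
```

```bash
cat >> h.py <<'E'
def to(p,ang,pr=True):
    """tool-frame shift to world point p and tool-z turn to bring tool-y to heading ang (deg)"""
    s=st(); r=R.from_quat(s['tcp_rot']); d=r.inv().apply(np.array(p)-s['eef_pos']); y=r.as_matrix()[:,1]
    h=np.degrees(np.arctan2(y[1],y[0])); print('d',np.round(d,4),'heading',round(h,2),'turn',round(-((ang-h+180)%360-180),2),'z',np.round(r.as_matrix()[:,2],4))
E
python3 - <<'E'
from h import *
c=np.array([ray('top0',u,v,.012)[:2] for u,v in [(261.6,167.4),(381.6,139.4),(400.4,217),(279.4,245.6)]])
print(c.mean(0),ray('top0',370.6,206.4,.105),ray('top0',378,166.6,.078))
for x in (c[0]-c[1],c[3]-c[2]): print(np.linalg.norm(x),np.degrees(np.arctan2(-x[0],x[1])))
to([.532,-.032,.23],-77)
E
```

```text
[0.57554577 0.06486857] [ 0.53078915 -0.03212345  0.105     ] [ 0.63528359 -0.05611969  0.078     ]
0.3377233223460788 12.707299897475147
0.3375057140606022 12.707823501489466
2.5 [0.4729 0.0822 0.2177] [ 0.8878  0.4601 -0.0098 -0.001 ] [-0.  -0.2  0.5] 0.9980832542013478 [-0.035 -0.131  2.046 -0.008  1.245  0.582]
d [-0.0594  0.1141 -0.0126] heading -35.22 turn 41.78 z [-0.0184 -0.0072 -0.9998]
```

Request:
apply_moves(
  moves=[
    [[-0.02, 0.038, -0.004, 0, 0, 0, -1], [-0.02, 0.038, -0.004, 0, 0, 0, -1], [-0.02, 0.038, -0.004, 0, 0, 0, -1], [0, 0, 0, 0, 0, 8.4, -1], [0, 0, 0, 0, 0, 8.4, -1], [0, 0, 0, 0, 0, 8.4, -1], [0, 0, 0, 0, 0, 8.4, -1], [0, 0, 0, 0, 0, 8.4, -1], [0, 0, 0, 0, 0, 0, -1]],
  ],
)

```text
time: 3.4
eef_pos: [0.5305, -0.0367, 0.2243]
tcp_rot: [0.994, 0.104, -0.014, 0.001]
contact_force: [-0.8, -0.8, -0.0]
opening: 1.001
```

Run:
```python
from h import *
to([.5315,-.032,.23],-77.2)
snap('wrist','w1'); c=np.load('pics/w1.npz'); print(c['K'],c['T'])
print(proj('w1',[.5315,-.032,.105]),proj('w1',[.5315,-.032,.07]))
```

```text
3.4 [ 0.5305 -0.0367  0.2243] [ 0.9945  0.1041 -0.0137  0.001 ] [-0.8 -0.8 -0. ] 1.0010988719404577 [-0.255 -0.01   1.919 -0.012  1.257  1.112]
d [ 0.0018 -0.0044 -0.0057] heading -78.05 turn -0.85 z [-0.0271 -0.0048 -0.9996]
[[344.93602167   0.         313.06243133]
 [  0.         344.93602167 197.37329379]
 [  0.           0.           1.        ]] [[ 0.20725346  0.93424944  0.29021369  0.60111763]
 [-0.97828668  0.19825175  0.06042689 -0.02119828]
 [-0.00108158 -0.29643587  0.95505215  0.36492514]
 [ 0.          0.          0.          1.        ]]
[308.47328497 184.72245452] [309.02351375 174.29053737]
```

View pics/w1.png

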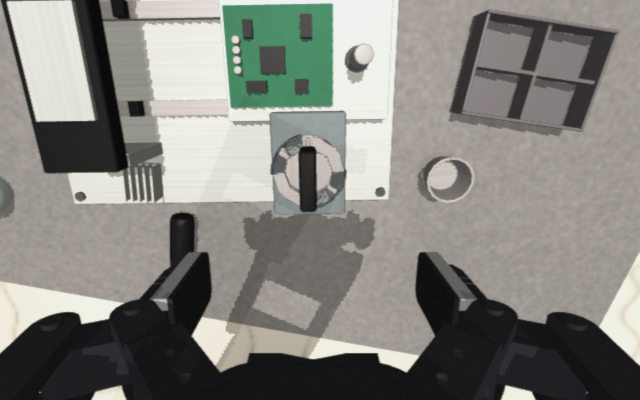

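The wrist view shows the bar knob at about (308,180), with the collar around (309,172) and the post top at (364,53). I'll enlarge it to find the notch.

Run:
```python
from h import *
a=cv2.imread('pics/w1.png')[105:225,255:365]
a=cv2.resize(a,(550,600),interpolation=cv2.INTER_CUBIC)
cv2.imwrite('pics/w1a.png',cv2.convertScaleAbs(a,alpha=1.5,beta=30))
```

```text
(no output)
```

View pics/w1a.png

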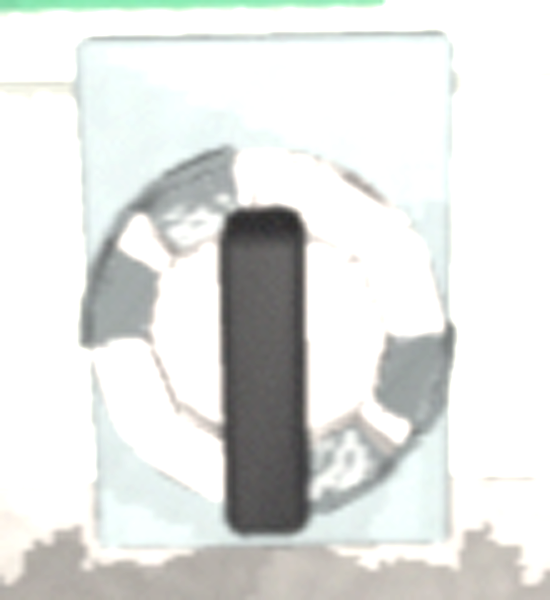

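Run:
```python
from h import *
f='w1'; P=lambda x,y:(255+x/5,105+y/5)
for x in(-.025,.025):
  for z in (.105,.077):
    th=np.radians(12.75); p=[.5315+x*np.cos(th),-.032+x*np.sin(th),z]; q=proj(f,p); print(x,z,(q-[255,105])*5)
c=ray(f,*P(267,331),.07); print('collar',c)
n1=ray(f,*P(143,243),.069);n2=ray(f,*P(387,423),.069); print(n1,n2,(n1+n2)/2)
d=(n1-n2)[:2];print('notch heading',np.degrees(np.arctan2(d[1],d[0])),np.linalg.norm(d))
print('edges',ray(f,*P(80,335),.07),ray(f,*P(455,335),.07),ray(f,*P(250,147),.07),)
print('bar dir');a=ray(f,*P(264,240),.105);b=ray(f,*P(267,533),.105);print(a,b,(a+b)/2,np.linalg.norm(a-b),np.degrees(np.arctan2(*(a-b)[[1,0]])))
for (x1,y1),(x2,y2) in [((223,260),(226,510)),((305,260),(309,510))]:
  d=ray(f,*P(x1,y1),.105)-ray(f,*P(x2,y2),.105);print(np.degrees(np.arctan2(d[1],d[0])))
```

```text
-0.025 0.105 [270.12732678 549.21880636]
-0.025 0.077 [272.07951955 494.30991173]
0.025 0.105 [264.44917051 239.47675053]
0.025 0.077 [267.02811096 210.46395583]
collar [ 0.53410144 -0.03090124  0.07      ]
[ 0.54466304 -0.0068008   0.069     ] [ 0.52187723 -0.05529029  0.069     ] [ 0.53327014 -0.03104554  0.069     ]
notch heading 64.8305928767336 0.05357633688353783
edges [0.52660658 0.00098056 0.07      ] [ 0.54022828 -0.06323785  0.07      ] [ 0.56473322 -0.02159774  0.07      ]
bar dir
[ 0.55579114 -0.02643211  0.105     ] [ 0.5097127  -0.03646618  0.105     ] [ 0.53275192 -0.03144914  0.105     ] 0.04715829856303454 12.284984689240076
11.979069900827845
13.013310015084512
```

Request:
apply_moves(
  moves=[
    [[0.001, -0.005, 0.02, 0, 1.6, -0.8, -1], [0, 0, 0.03, 0, 0, 0, -1], [0, 0, 0.03, 0, 0, 0, -1], [0, 0, 0, 0, 0, 0, -1]],
  ],
)

```text
time: 3.85
eef_pos: [0.5306, -0.0314, 0.1432]
tcp_rot: [0.993, 0.119, 0.002, -0.0]
contact_force: [-0.3, 0.0, 0.1]
opening: 1.003
```

Run:
```python
from h import *
to([.533,-.0315,.077],-77.3)
```

```text
3.85 [ 0.5306 -0.0314  0.1432] [ 9.929e-01  1.191e-01  2.100e-03 -1.000e-04] [-0.3  0.   0.1] 1.0026743700571537 [-2.510e-01  6.000e-02  2.005e+00  2.000e-03  1.072e+00  1.080e+00]
d [0.0021 0.0006 0.0663] heading -76.32 turn 0.98 z [ 4.1e-03  7.0e-04 -1.0e+00]
```

Request:
apply_moves(
  moves=[
    [[0.002, 0.0006, 0.022, 0, -0.2, 1.0, -1], [0, 0, 0.022, 0, 0, 0, -1], [0, 0, 0.016, 0, 0, 0, -1], [0, 0, 0.004, 0, 0, 0, -1], [0, 0, 0, 0, 0, 0, -1]],
  ],
)

```text
time: 4.35
eef_pos: [0.5368, -0.0322, 0.0837]
tcp_rot: [0.993, 0.115, 0.004, 0.001]
contact_force: [0.5, 0.1, -0.1]
opening: 0.996
```

Run:
```python
from h import *
to([.533,-.0315,.077],-77.3)
snap('wrist','w2')
a=cv2.imread('pics/w2.png')
cv2.imwrite('pics/w2.png',cv2.convertScaleAbs(a,alpha=1.5,beta=20))
```

```text
4.35 [ 0.5368 -0.0322  0.0837] [0.9933 0.1151 0.0038 0.0014] [ 0.5  0.1 -0.1] 0.9957133014522661 [-0.249  0.156  2.025  0.     0.952  1.091]
d [-0.0036 -0.0016  0.0066] heading -76.78 turn 0.52 z [ 0.0079 -0.002  -1.    ]
```

View pics/w2.png

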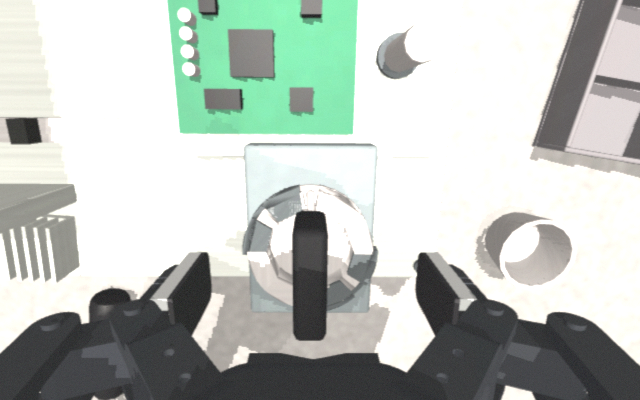

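The bar sits at (310,275), centred between the fingers. The notch gap is visible at about (265,218).

Run:
```python
from h import *
a=cv2.imread('pics/w2.png')[170:320,235:385]
cv2.imwrite('pics/w2a.png',cv2.convertScaleAbs(cv2.resize(a,(600,600),interpolation=cv2.INTER_CUBIC),alpha=.75))
```

Request:
apply_moves(
  moves=[
    [[-0.0035, -0.0015, 0.0065, 0.1, -0.4, 0.5, -1], [0, 0, 0, 0, 0, 0, -1]],
  ],
)

```text
time: 4.6
eef_pos: [0.5347, -0.0319, 0.0797]
tcp_rot: [0.994, 0.111, 0.002, 0.002]
contact_force: [0.9, 1.0, 0.4]
opening: 0.999
```

View pics/w2a.png

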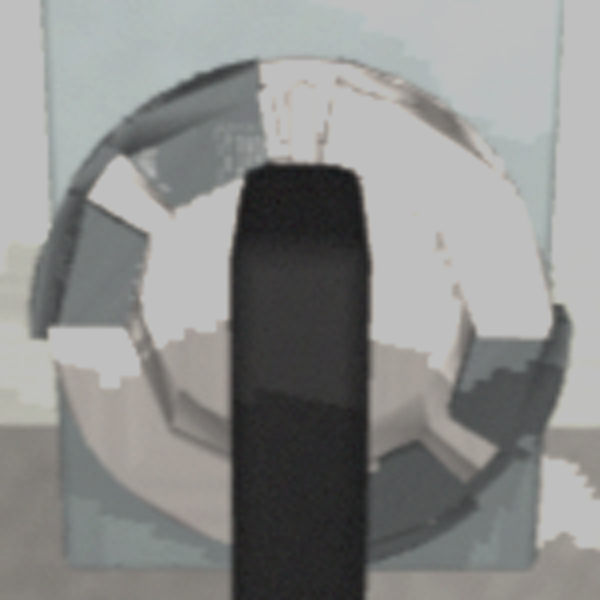

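Run:
```python
from h import *
f='w2'; P=lambda x,y:(235+x/4,170+y/4)
for z in (.067,.07):
  n1=ray(f,*P(130,200),z);n2=ray(f,*P(452,445),z);d=n1-n2
  print(n1,n2,(n1+n2)/2,np.degrees(np.arctan2(d[1],d[0])))
a=ray(f,*P(300,240),.105);print(a)
a=ray(f,*P(304,580),.105)-a;print('bar',np.degrees(np.arctan2(-a[1],-a[0])))
a=ray(f,*P(35,335),.07);b=ray(f,*P(568,335),.07);print(a,b)
to([.533,-.0315,.077],-77.3)
```

```text
[ 0.54367244 -0.00709287  0.067     ] [ 0.52047632 -0.05385819  0.067     ] [ 0.53207438 -0.03047553  0.067     ] 63.618076635735264
[ 0.54477126 -0.00725285  0.07      ] [ 0.52201093 -0.05313959  0.07      ] [ 0.5333911  -0.03019622  0.07      ] 63.618076635735235
[ 0.55733414 -0.02541695  0.105     ]
bar 13.733234871356213
[0.52489642 0.00070726 0.07      ] [ 0.53982348 -0.06323599  0.07      ]
4.6 [ 0.5347 -0.0319  0.0797] [0.9938 0.1108 0.0023 0.0018] [0.9 1.  0.4] 0.999336365737654 [-2.480e-01  1.590e-01  2.030e+00 -2.000e-03  9.470e-01  1.102e+00]
d [-0.0016 -0.0008  0.0027] heading -77.28 turn 0.02 z [ 0.0049 -0.0031 -1.    ]
```

Request:
apply_moves(
  moves=[
    [[-0.002, -0.0005, 0.003, 0.1, -0.3, 0, -1], [0, 0, 0, 0, 0, 0, 0.5], [0, 0, 0, 0, 0, 0, 1], [0, 0, 0, 0, 0, 0, 1], [0, 0, 0, 0, 0, 0, 1], [0, 0, 0, 0, 0, 0, 1], [0, 0, 0, 0, 0, 0, 1], [0, 0, 0, 0, 0, 0, 1]],
  ],
  force=50,
)

```text
time: 5.4
eef_pos: [0.5334, -0.0315, 0.0785]
tcp_rot: [0.994, 0.111, 0.001, 0.001]
contact_force: [-0.5, 0.2, -0.5]
opening: 0.153
```

Run:
```python
from h import *
to([.533,-.0315,.077],-77.3)
print(ctrl.get_state()['wrist_torque'])
```

```text
5.4 [ 0.5334 -0.0315  0.0785] [9.938e-01 1.109e-01 6.000e-04 1.100e-03] [-0.5  0.2 -0.5] 0.15326454703123335 [-2.480e-01  1.600e-01  2.031e+00 -2.000e-03  9.480e-01  1.101e+00]
d [-0.0004 -0.0001  0.0015] heading -77.27 turn 0.03 z [ 0.0014 -0.002  -1.    ]
[ 0.0384071  -0.00744175  0.0001658 ]
```

Request:
apply_moves(
  moves=[
    [[0, 0, -0.003, 0, 0, 0, 1], [0, 0, -0.003, 0, 0, 0, 1], [0, 0, -0.003, 0, 0, 0, 1], [0, 0, -0.002, 0, 0, 0, 1], [0, 0, 0, 0, 0, 0, 1]],
  ],
)

```text
time: 5.9
eef_pos: [0.5333, -0.0316, 0.0831]
tcp_rot: [0.994, 0.11, 0.003, 0.001]
contact_force: [4.2, -0.6, -9.0]
opening: 0.154
```

Run:
```python
from h import *
to([.533,-.0315,.0905],-77.3)
print(ctrl.get_state()['wrist_torque'])
```

```text
5.9 [ 0.5333 -0.0316  0.0831] [0.9939 0.1103 0.003  0.0015] [ 4.2 -0.6 -9. ] 0.154172038098216 [-2.490e-01  1.500e-01  2.033e+00 -1.000e-03  9.520e-01  1.101e+00]
d [-0.0002 -0.0001 -0.0074] heading -77.33 turn -0.03 z [ 0.0063 -0.0022 -1.    ]
[-0.08740359 -0.75772851 -0.02548606]
```

Request:
apply_moves(
  moves=[
    [[0, 0, -0.004, 0, -0.3, 0, 1], [0, 0, -0.004, 0, 0, 0, 1], [0, 0, -0.003, 0, 0, 0, 1]],
  ],
)

```text
time: 6.2
eef_pos: [0.5332, -0.0316, 0.0891]
tcp_rot: [0.994, 0.11, 0.002, 0.002]
contact_force: [6.2, -1.1, -13.8]
opening: 0.156
```

Run:
```python
from h import *
to([.533,-.0315,.0905],-77.3)
```

```text
6.2 [ 0.5332 -0.0316  0.0891] [0.994  0.1098 0.0021 0.0019] [  6.2  -1.1 -13.8] 0.1564749092222703 [-0.248  0.142  2.029 -0.003  0.965  1.104]
d [-0.0002 -0.0001 -0.0014] heading -77.4 turn -0.1 z [ 0.0045 -0.0034 -1.    ]
```

Request:
apply_moves(
  moves=[
    [[0.0005, 0, -0.004, 0, -0.2, 0, 1], [0, 0, -0.0025, 0, 0, -4, 1], [0, 0, -0.0015, 0, 0, -4, 1]],
  ],
)

```text
time: 6.5
eef_pos: [0.5332, -0.0315, 0.0915]
tcp_rot: [0.984, 0.181, 0.001, 0.002]
contact_force: [7.3, -1.0, -14.2]
opening: 0.155
```

Run:
```python
from h import *
to([.533,-.0315,.0905],-77.3)
print(ctrl.get_state()['wrist_torque'])
```

```text
6.5 [ 0.5332 -0.0315  0.0915] [0.9836 0.1805 0.0014 0.0024] [  7.3  -1.  -14.2] 0.15539536331640114 [-0.248  0.139  2.028 -0.004  0.971  0.962]
d [-0.0002 -0.0001  0.001 ] heading -69.2 turn 8.1 z [ 0.0037 -0.0042 -1.    ]
[-0.08110492 -1.28394048  0.00245363]
```

Request:
apply_moves(
  moves=[
    [[0.0015, 0, 0, 0, 0, -6, 1], [0.001, 0, -0.0005, 0, 0, -6, 1], [0, 0, -0.0005, 0, 0, -6, 1]],
  ],
)

```text
time: 6.8
eef_pos: [0.5334, -0.0314, 0.0884]
tcp_rot: [0.941, 0.338, -0.001, 0.002]
contact_force: [3.3, 1.0, -3.3]
opening: 0.156
```

Run:
```python
from h import *
to([.533,-.0315,.0905],-77.3)
print(ctrl.get_state()['wrist_torque'])
```

```text
6.8 [ 0.5334 -0.0314  0.0884] [ 0.9412  0.3378 -0.0014  0.0024] [ 3.3  1.  -3.3] 0.15570485047102062 [-0.246  0.146  2.026 -0.007  0.969  0.639]
d [-0.0003 -0.0002 -0.0021] heading -50.51 turn 26.79 z [-0.001  -0.0056 -1.    ]
[ 0.29072994 -0.67715735 -0.13633318]
```

Request:
apply_moves(
  moves=[
    [[0.0005, 0, 0, 0, 0, -5, 1], [0, 0, 0, 0, 0, -5, 1], [0, 0, 0, 0, 0, -5, 1]],
  ],
)

```text
time: 7.1
eef_pos: [0.5333, -0.0313, 0.0883]
tcp_rot: [0.887, 0.462, -0.002, 0.001]
contact_force: [2.0, 0.5, -6.9]
opening: 0.156
```

Run:
```python
from h import *
to([.533,-.0315,.0885],-77.3)
print(ctrl.get_state()['wrist_torque'])
```

```text
7.1 [ 0.5333 -0.0313  0.0883] [ 0.8871  0.4615 -0.0021  0.0014] [ 2.   0.5 -6.9] 0.15616809314284927 [-0.246  0.147  2.025 -0.006  0.971  0.368]
d [-0.0004 -0.0001 -0.0002] heading -35.03 turn 42.27 z [-0.0024 -0.0044 -1.    ]
[ 0.15279704 -0.59927148 -0.02208837]
```

Request:
apply_moves(
  moves=[
    [[0, 0, 0.0005, 0, 0, -2, 1], [0, 0, 0.0005, 0, 0, -2, 1], [0, 0, 0.0005, 0, 0, -2, 1]],
  ],
)

```text
time: 7.4
eef_pos: [0.5333, -0.0312, 0.086]
tcp_rot: [0.861, 0.509, -0.002, 0.001]
contact_force: [3.7, -0.9, -11.0]
opening: 0.153
```

Run:
```python
from h import *
to([.533,-.0315,.0855],-77.3)
print(ctrl.get_state()['wrist_torque'])
```

```text
7.4 [ 0.5333 -0.0312  0.086 ] [ 0.8605  0.5094 -0.0016  0.0013] [  3.7  -0.9 -11. ] 0.15339974751264504 [-0.247  0.15   2.027 -0.005  0.965  0.258]
d [-0.0004 -0.0001  0.0005] heading -28.76 turn 48.54 z [-0.0016 -0.0038 -1.    ]
[ 0.00482964 -0.93742272 -0.01087155]
```

Request:
apply_moves(
  moves=[
    [[0, 0, 0.001, 0, 0, -0.4, 1], [0, 0, 0.001, 0, 0, 0, 1], [0, 0, 0.001, 0, 0, 0, 1]],
  ],
)

```text
time: 7.7
eef_pos: [0.5334, -0.0313, 0.0851]
tcp_rot: [0.859, 0.512, -0.002, 0.001]
contact_force: [-1.8, 1.1, 3.0]
opening: 0.154
```

Run:
```python
from h import *
to([.533,-.0315,.0855],-77.3)
print(ctrl.get_state()['wrist_torque'])
```

```text
7.7 [ 0.5334 -0.0313  0.0851] [ 8.590e-01  5.119e-01 -2.200e-03  5.000e-04] [-1.8  1.1  3. ] 0.15439289513675553 [-0.247  0.152  2.026 -0.005  0.966  0.252]
d [-0.0004 -0.0002 -0.0004] heading -28.42 turn 48.88 z [-0.0032 -0.0032 -1.    ]
[ 0.13942653  0.1821296  -0.03437417]
```

Request:
apply_moves(
  moves=[
    [[0, 0, 0, 0, 0, 0, 0.3], [0, 0, 0, 0, 0, 0, -0.5], [0, 0, 0, 0, 0, 0, -1], [0, 0, 0, 0, 0, 0, -1], [0, 0, 0, 0, 0, 0, -1], [0, 0, -0.02, 0, 0, 0, -1], [0, 0, -0.04, 0, 0, 0, -1], [0, 0, -0.04, 0, 0, 0, -1], [0, 0, 0, 0, 0, 0, -1]],
  ],
)

```text
time: 8.6
eef_pos: [0.5326, -0.031, 0.1876]
tcp_rot: [0.859, 0.512, -0.005, -0.001]
contact_force: [0.6, -0.2, 0.7]
opening: 1.003
```

Run:
```python
from h import *
st()
snap('wrist','w3')
a=cv2.imread('pics/w3.png')
cv2.imwrite('pics/w3.png',cv2.convertScaleAbs(a,alpha=1.4,beta=20))
```

```text
8.6 [ 0.5326 -0.031   0.1876] [ 8.590e-01  5.119e-01 -4.600e-03 -8.000e-04] [ 0.6 -0.2  0.7] 1.0029507673321294 [-0.246  0.02   1.96  -0.006  1.17   0.252]
```

View pics/w3.png

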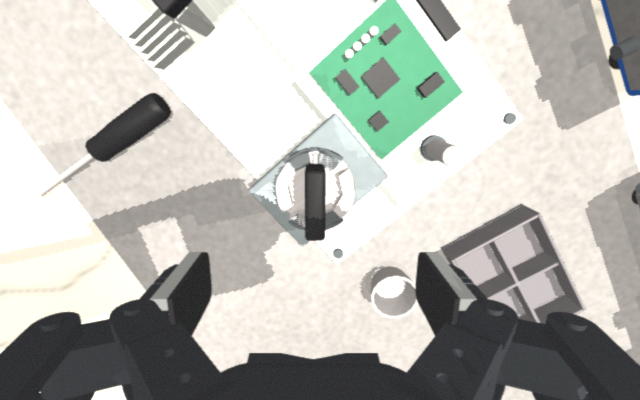

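The bar has stayed turned, lined up with the tool at (315,200), and is parked. The post top is at about (450,155). Next I turn back to grip the post with the jaws along the jig's y.

Request:
apply_moves(
  moves=[
    [[0, 0, 0, 0, 0, 8.2, -1], [0, 0, 0, 0, 0, 8.2, -1], [0, 0, 0, 0, 0, 8.2, -1], [0, 0, 0, 0, 0, 8.2, -1], [0, 0, 0, 0, 0, 8.2, -1], [0, 0, 0, 0, 0, 8.2, -1], [0, 0, 0, 0, 0, 0, -1]],
  ],
)

```text
time: 9.35
eef_pos: [0.5248, -0.0294, 0.1735]
tcp_rot: [0.996, 0.091, -0.015, -0.002]
contact_force: [-0.8, -0.0, -0.2]
opening: 1.0
```

Run:
```python
from h import *
print(ray('w3',451,155,.078))
to([.6356,-.0541,.15],-77.25)
```

```text
[ 0.63459636 -0.05220397  0.078     ]
9.35 [ 0.5248 -0.0294  0.1735] [ 0.9958  0.0908 -0.0152 -0.0023] [-0.8 -0.  -0.2] 1.000320871976577 [-0.246  0.03   1.976 -0.006  1.165  1.145]
d [0.1051 0.0445 0.02  ] heading -79.59 turn -2.34 z [-0.0307  0.0018 -0.9995]
```

Request:
apply_moves(
  moves=[
    [[0, 0, 0, -0.1, 1.75, -2.3, -1], [0.035, 0.015, 0, 0, 0, 0, -1], [0.035, 0.015, 0, 0, 0, 0, -1], [0.03, 0.012, 0, 0, 0, 0, -1], [0, 0, 0, 0, 0, 0, -1]],
  ],
)

```text
time: 9.85
eef_pos: [0.6275, -0.0461, 0.1618]
tcp_rot: [0.993, 0.12, -0.008, -0.006]
contact_force: [0.3, -0.1, -0.7]
opening: 1.001
```

Run:
```python
from h import *
to([.635,-.054,.10],-77.25)
snap('wrist','w4')
a=cv2.imread('pics/w4.png')
cv2.imwrite('pics/w4.png',cv2.convertScaleAbs(a,alpha=1.2,beta=10))
print(proj('w4',[.635,-.054,.078]))
```

```text
9.85 [ 0.6275 -0.0461  0.1618] [ 0.9927  0.1202 -0.0077 -0.0063] [ 0.3 -0.1 -0.7] 1.0011725798197144 [-0.237  0.26   1.741  0.007  1.16   1.09 ]
d [0.0063 0.0103 0.0616] heading -76.2 turn 1.05 z [-0.0169  0.0106 -0.9998]
[329.78585056 195.17459211]
```

View pics/w4.png

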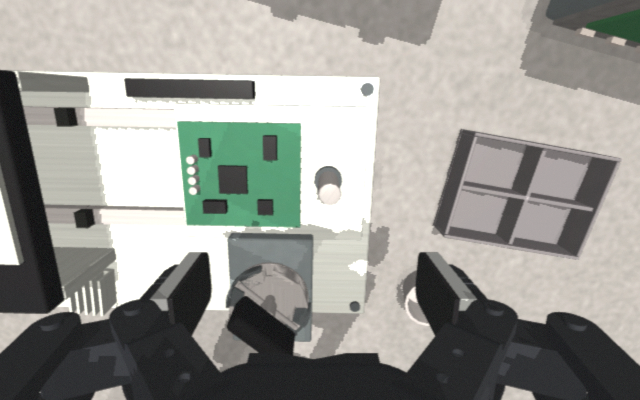

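The post top is at (330,193) against a predicted (330,195), and nothing is in the fingers' way.

Request:
apply_moves(
  moves=[
    [[0.007, 0.01, 0.01, -0.8, 0.8, 1.0, -1], [0, 0, 0.03, 0, 0, 0, -1], [0, 0, 0.02, 0, 0, 0, -1], [0, 0, 0, 0, 0, 0, -1]],
  ],
)

```text
time: 10.3
eef_pos: [0.6306, -0.0526, 0.0972]
tcp_rot: [0.993, 0.115, -0.004, -0.001]
contact_force: [-0.2, -0.7, 0.4]
opening: 0.999
```

Run:
```python
from h import *
to([.636,-.054,.05],-77.25)
```

```text
10.3 [ 0.6306 -0.0526  0.0972] [ 0.9933  0.1155 -0.0036 -0.0012] [-0.2 -0.7  0.4] 0.9985886316835935 [-0.243  0.336  1.775 -0.     1.038  1.096]
d [0.0053 0.0028 0.0472] heading -76.74 turn 0.51 z [-0.0074  0.0016 -1.    ]
```

Request:
apply_moves(
  moves=[
    [[0.005, 0.003, 0.012, -0.2, 0.4, 0.5, -1], [0, 0, 0.02, 0, 0, 0, -1], [0, 0, 0.012, 0, 0, 0, -1], [0, 0, 0, 0, 0, 0, -1]],
  ],
)

```text
time: 10.7
eef_pos: [0.6362, -0.0543, 0.0533]
tcp_rot: [0.994, 0.112, 0.002, 0.001]
contact_force: [-0.1, -0.4, -0.0]
opening: 0.997
```

Run:
```python
from h import *
to([.636,-.054,.05],-77.25)
```

```text
10.7 [ 0.6362 -0.0543  0.0533] [9.937e-01 1.121e-01 1.700e-03 8.000e-04] [-0.1 -0.4 -0. ] 0.9968879970057415 [-0.244  0.401  1.782 -0.     0.955  1.102]
d [-0.0002 -0.0004  0.0033] heading -77.12 turn 0.13 z [ 0.0035 -0.0012 -1.    ]
```

Positioned around the post, so I close gently.

Request:
apply_moves(
  moves=[
    [[0, 0, 0.003, 0, 0, 0, 0], [0, 0, 0, 0, 0, 0, 0.5], [0, 0, 0, 0, 0, 0, 1], [0, 0, 0, 0, 0, 0, 1], [0, 0, 0, 0, 0, 0, 1], [0, 0, 0, 0, 0, 0, 1], [0, 0, 0, 0, 0, 0, 1]],
  ],
  force=20,
)

```text
time: 11.4
eef_pos: [0.6381, -0.0537, 0.0536]
tcp_rot: [0.994, 0.112, 0.004, 0.001]
contact_force: [0.1, 0.4, -1.9]
opening: 0.179
```

Run:
```python
from h import *
s=st()
p=np.array(s['eef_pos']);th=np.radians(12.75)
to(p+.085*np.array([-np.sin(th),np.cos(th),0]),-77.25)
```

```text
11.4 [ 0.6381 -0.0537  0.0536] [9.937e-01 1.121e-01 4.100e-03 6.000e-04] [ 0.1  0.4 -1.9] 0.1792054840837615 [-0.243  0.401  1.78   0.002  0.952  1.102]
11.4 [ 0.6381 -0.0537  0.0536] [9.937e-01 1.121e-01 4.100e-03 6.000e-04] [ 0.1  0.4 -1.9] 0.1792054840837615 [-0.243  0.401  1.78   0.002  0.952  1.102]
d [ 0.0002 -0.085  -0.0002] heading -77.12 turn 0.13 z [ 8.3e-03 -3.0e-04 -1.0e+00]
```

Request:
apply_moves(
  moves=[
    [[0, -0.004, 0, 0, 0, 0, 1], [0, -0.005, 0, 0, 0, 0, 1], [0, -0.005, 0, 0, 0, 0, 1], [0, -0.005, 0, 0, 0, 0, 1], [0, -0.005, 0, 0, 0, 0, 1], [0, -0.005, 0, 0, 0, 0, 1]],
  ],
)

```text
time: 12.0
eef_pos: [0.6324, -0.0281, 0.0537]
tcp_rot: [0.994, 0.112, 0.005, 0.005]
contact_force: [1.1, -4.6, -1.8]
opening: 0.178
```

```bash
cat >> h.py <<'E'
def left(t=.085):
    th=np.radians(12.75); to(np.array([.6381,-.0537,.0536])+t*np.array([-np.sin(th),np.cos(th),0]),-77.25)
E
python3 -c "
from h import *
left()"
```

```text
12.0 [ 0.6324 -0.0281  0.0537] [0.9937 0.112  0.0054 0.0045] [ 1.1 -4.6 -1.8] 0.17838194826320763 [-0.202  0.386  1.802 -0.006  0.941  1.148]
d [ 0.0001 -0.0588 -0.0005] heading -77.14 turn 0.11 z [ 0.0117 -0.0078 -0.9999]
```

Request:
apply_moves(
  moves=[
    [[0, -0.005, 0, 0.3, -0.3, 0, 1], [0, -0.005, 0, 0.2, -0.2, 0, 1], [0, -0.006, 0, 0, 0, 0, 1], [0, -0.006, 0, 0, 0, 0, 1], [0, -0.006, 0, 0, 0, 0, 1], [0, -0.006, 0, 0, 0, 0, 1], [0, -0.006, 0, 0, 0, 0, 1], [0, -0.005, 0, 0, 0, 0, 1]],
  ],
)

```text
time: 12.8
eef_pos: [0.6214, 0.0191, 0.0536]
tcp_rot: [0.994, 0.113, 0.0, 0.001]
contact_force: [1.9, -4.5, -2.4]
opening: 0.177
```

```bash
python3 -c "
from h import *
left()"
```

```text
12.8 [0.6214 0.0191 0.0536] [0.9936 0.1128 0.     0.0014] [ 1.9 -4.5 -2.4] 0.17704372632120133 [-0.131  0.37   1.823 -0.003  0.948  1.215]
d [ 0.0002 -0.0103 -0.    ] heading -77.04 turn 0.21 z [ 3.0e-04 -2.7e-03 -1.0e+00]
```

Request:
apply_moves(
  moves=[
    [[0, -0.003, 0, 0, 0, 0, 1], [0, -0.003, 0, 0, 0, 0, 1], [0, -0.002, 0, 0, 0, 0, 1], [0, -0.002, 0, 0, 0, 0, 1]],
  ],
)

```text
time: 13.2
eef_pos: [0.6192, 0.0293, 0.0536]
tcp_rot: [0.994, 0.114, 0.0, 0.003]
contact_force: [2.0, -13.0, -3.1]
opening: 0.178
```

```bash
python3 -c "
from h import *
left()"
```

```text
13.2 [0.6192 0.0293 0.0536] [9.935e-01 1.138e-01 2.000e-04 2.800e-03] [  2.  -13.   -3.1] 0.17758483406800107 [-0.114  0.366  1.828 -0.007  0.946  1.232]
d [0.0002 0.0001 0.    ] heading -76.93 turn 0.32 z [ 0.0011 -0.0055 -1.    ]
```

Request:
apply_moves(
  moves=[
    [[0, -0.001, 0, 0, 0, 0, 1], [0, -0.001, 0, 0, 0, 0, 1]],
  ],
)

```text
time: 13.4
eef_pos: [0.6192, 0.0291, 0.0536]
tcp_rot: [0.993, 0.114, 0.001, 0.005]
contact_force: [1.2, -6.9, -2.0]
opening: 0.181
```

```bash
python3 -c "
from h import *
left()"
```

```text
13.4 [0.6192 0.0291 0.0536] [9.935e-01 1.139e-01 6.000e-04 4.700e-03] [ 1.2 -6.9 -2. ] 0.18084965603972522 [-0.113  0.366  1.829 -0.011  0.944  1.236]
d [ 0.0002 -0.0001  0.    ] heading -76.92 turn 0.33 z [ 0.0022 -0.0093 -1.    ]
```

The carrier no longer advances and the force is up, so it is at the stop. Next I release, rise and check.

Request:
apply_moves(
  moves=[
    [[0, 0, 0, 0, 0, 0, 0.3], [0, 0, 0, 0, 0, 0, -0.2], [0, 0, 0, 0, 0, 0, -0.2], [0, 0, 0, 0, 0, 0, -0.2], [0, 0, -0.03, 0, 0, 0, -0.2], [0, 0, -0.045, 0, 0, 0, -0.2], [0, 0, -0.045, 0, 0, 0, -0.2], [0, 0, -0.03, 0, 0, 0, -0.2], [0, 0, 0, 0, 0, 0, -0.2]],
  ],
)

```text
time: 14.3
eef_pos: [0.6165, 0.0356, 0.2073]
tcp_rot: [0.994, 0.114, -0.004, -0.001]
contact_force: [0.6, -0.3, -0.1]
opening: 0.601
```

Run:
```python
from h import *
st()
snap('wrist','w5'); snap('side','s5'); snap('top','t5')
w=cv2.convertScaleAbs(cv2.imread('pics/w5.png')[:300],alpha=1.2,beta=10)
a=cv2.resize(cv2.imread('pics/s5.png')[140:320,240:460],None,fx=1.66,fy=1.66); b=cv2.resize(cv2.imread('pics/t5.png')[120:300,170:480],(430,250))
o=np.zeros((600,800,3),np.uint8);o[:300,:640]=w;o[300:300+a.shape[0],:a.shape[1]]=a[:300];o[300:550,368:798]=b
cv2.imwrite('pics/f.png',o)
th=np.radians(12.75);print(proj('w5',np.array([.636,-.054,.078])+.085*np.array([-np.sin(th),np.cos(th),0])))
```

```text
14.3 [0.6165 0.0356 0.2073] [ 0.9935  0.1138 -0.0035 -0.0011] [ 0.6 -0.3 -0.1] 0.6006771403251296 [-1.070e-01  1.860e-01  1.742e+00  1.000e-03  1.222e+00  1.236e+00]
[322.61161582 188.02938426]
```

View pics/f.png

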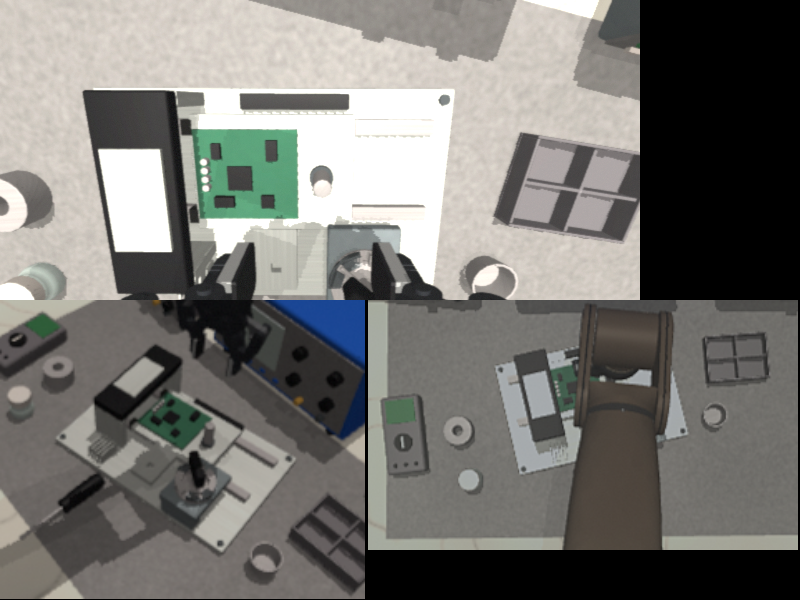

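The post top is at (322,187) against (322.6,188) predicted for full travel. The knob is still up and turned, and the bystanders are in place.

```bash
python3 -c "
from plant import ctrl
print(ctrl.sign_off())"
```

```text
the job is handed in; nothing more can be done
None
```

The plunger is parked in its rest notch and the carrier is against its left end stop. I handed the job in at about 14.5 s of the 64 s allowed; the sign-off reports no verdict.

- **Plunger:** I lifted the knob, set it down on the collar's land at about 27° and turned it slowly. It dropped into the notch at about 48.9° counter-clockwise and settled about 6.6 mm above home (7 mm nominal), with the spring pull gone. The pictures gave 50–52° for the notch, 1–3° more. The lift briefly reached 13 mm, just under the 14 mm hard stop. The wrist force stayed around 16 N or less.
- **Carrier:** I gripped the post at 20 N and slid it left 85.1 mm with about 4.6 N of force. At the stop the force rose to 13 N, and a further small push moved it no farther.
- **Last look:** After letting go, the post was within about a pixel of where full travel puts it. The side view shows the knob still raised and turned, and the bystanders appear where they were. The overhead view of the knob was blocked by the arm. No check failed.

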